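# Lock the round-headed anemometer arm into its push-fit hub

### The arm

A 6-joint arm with a two-finger parallel gripper is mounted at the origin on the work surface. World frame = base frame: x ahead of the robot, y to its left, z up, the work surface at z = 0. Lengths are in m, angles in rad, forces in N, time in s.
With the tool pointing down it reaches from about 0.325 to 0.925 m from the base axis. Payload 3.1 kg.
Tool frame: the origin (TCP) lies midway between the tips of the shut fingers; the grasp point (between the pads) lies 19 mm behind it; z points along the fingers, y is the direction in which the jaws open and shut (so a half turn about z gives the same grasp; the last joint's range is limited). The gripper opens to 85 mm and grips with 20 to 120 N. Pads are 22 mm wide; open, the fingers measure 114 mm over their backs; the gripper's body (76 mm by 85 mm) begins 54 mm behind the grasp point. The pads swing forward as they close: fully open they stand 13 mm farther back than shut.
Start: joints at [1.023, 0.217, 1.613, -0, 1.311, -0.112], TCP at [0.264, 0.567, 0.231] pointing down, gripper open.
Joint ranges: [-2.75, 2.75], [-0.78, 2.1], [0.31, 2.55], [-1.13, 4.27], [0.13, 2.63], [-2.58, 2.58]. Speed limits (rad/s): [2.79, 2.79, 3.14, 3.14, 3.14, 3.14].

### API

Orientations are given as a rotation vector (axis times angle).
In Python, from plant import robot gives the robot as it stands.
- The arm moves only by the tool servo_tool, never from a script. Its argument "series" is a list of rows, each an object with "xyz": the shift along the tool's x, y, z in m, a list of three; "angular": the turn, a rotation vector about the tool's x, y, z in rad, a list of three; "gripper": the opening, from 0 (shut) to 1 (fully open). In form: [{"xyz": [dx, dy, dz], "angular": [wx, wy, wz], "gripper": gripper}, ...]. A call has 1 to 8 rows; each row shifts and turns the commanded pose from where the row before left it, along the tool's axes as they then stand; what a row does not reach is not made up. A row lasts 1/12 s, in which the tool goes at most 41.7 mm and 7.16 degrees, less where a joint would pass 70% of its speed; a pose out of reach is approached as far as the arm can. A call is refused whole if a number of a shift passes 0.0417 or a number of a turn 0.125, either way. A call with a gripper value outside its range is refused whole. The fingers move at their own pace and stop on an object; "newtons" is the grip in N (left out, the last holds). Time passes only in rows, so rows that do not move let the fingers close. It gives the time, the measured TCP pose, the force and the opening at its end, in the units of the state.
- robot.get_obs(): the state, without advancing time (a new reading comes with each control period).
- robot.get_image(name): name is "side" or "top" or "wrist"; returns a dict with "img" (420x560x3 uint8, red, green, blue), "range_z" (420x560 float32, m along the optical axis (not along the pixel's ray), 0 where there is no reading), "fx", "fy", "cx", "cy" (pixels), "k1" (the pictures are not rectified: a ray, as slopes to the right and down, at radius r is drawn at 1 + k1 r^2 times it, then the intrinsics apply), "world_to_cam" (4x4, takes a point from world to camera coordinates). Camera axes: x right, y up, looking along -z (the intrinsics and any distortion apply to the point x, -y, -z); pixel columns grow to the right and rows downward; lengths in m; the calibration is good to about 2 mm. A picture is of the moment at which its call begins.
- robot.close_job(): hands the job in, once; it reports no verdict.
The state is a dict: "time_s": time; "joint_pos": joint angles; "qvel": joint speeds; "tau": joint torques, N m; "position": TCP position; "ee_rot": TCP orientation; "force": force on the tool from outside, world axes, zero at the start; "moment": the same for the moment, N m; "gripper_width": finger opening in m.
Only numpy, scipy, OpenCV 4.12 (cv2) and the standard library are available. Lean on these libraries where they do the work, as an engineer would, in place of code of your own. Each camera call takes 0.05 s, during which the arm holds its last target. There are 200 camera calls.

### The job

Take the anemometer arm with the round head out of the wooden stand and push it, stem down, into the push-fit hub until its latch snaps shut and it is locked. Use no more force than it needs, then tug it upward to prove that it holds, and let go, leaving it standing locked in the hub and everything else undisturbed.

Things in the scene. Friction and masses are not known exactly. Their poses are not given: they have to be found in the camera images.
- round_arm: The flat aluminium arm with the round head, 80 to 140 g, upright in one of the stand's four slots. Origin: centre of its lower end; z up the arm, y across the blade's thickness, x across its width. Round stem 16 mm in diameter from 0 to 98 mm; flat blade 24 mm wide (x), 8 mm thick (y) from 98 to 144 mm; round flat head 40 mm across, 8 mm thick, centred at 143 mm, top at 163 mm.
- stem_tip (a point): Centre of the lower end of the round-headed arm's stem, 6 mm over the stand's underside at the start. From here up: a cone widening from 6 to 16 mm in diameter over 10 mm, a bead 16 mm in diameter to 30 mm, a groove 10 mm in diameter to 39 mm, then 16 mm again.
- blade_grip (a point): A good grip point on the flat blade of the round-headed arm, on its centre line 120 mm above stem_tip, to be taken across the 8 mm thickness (y); a firm grip of about 50 N does not slip in this job.
- stand: Slotted wooden stand, fixed, 80 mm (x) by 260 mm (y) at the foot, 88 mm high; origin at the centre of its underside. Four wells 18.5 mm square, 60 mm apart along its y (at -90, -30, +30, +90 mm), with floors 6 mm above the underside, each hold one arm by its stem, the blade's width roughly along the stand's y. The arms lift straight up and out.
- hub: Push-fit hub, fixed: an upright square block 64 mm wide, 100 mm high, on a foot plate of 110 by 90 by 10 mm; origin under its centre, z up. A steel ring (36 mm across, 23 mm opening, 6 mm high) surrounds the mouth. Vertical bore 17.6 mm in diameter and 22 mm long, with a 3 mm chamfer. Below, hidden inside, a sprung collet with two latch jaws and a seat. A push or pull over 20 N damages it.
- hub_mouth (a point): Centre of the bore's mouth on the block's top face, 100 mm up; z up. The collet's depth is set differently every time and is not measured: the cone meets the jaws with stem_tip 30 to 50 mm below the mouth, the jaws snap into the groove at 60 to 80 mm (a little deeper while the collet gives), and the seat lies 2 mm deeper than that.
- latch_a (a joint): Travel of one latch jaw in the hub, m: 0 shut, 0.0027 when spread by the full stem, lightly sprung. Spreading the jaws takes a push of 5 to 14 N (a stop below 15 N may be too early); the push drops as they snap shut into the groove, then climbs steeply at the seat. Both shut behind the bead means locked.
- latch_b (a joint): The same for the opposite jaw.
- collet (a joint): Travel of the sprung collet (jaws and seat together) along the bore, m: 0 at rest, 6 N per mm; negative when pushed down (past -0.0033, i.e. 20 N, it is damaged), up to +0.003 when the locked arm is pulled. A tug of 8 to 14 N lifts it 0.001 to 0.002; a tug test counts from 0.0008 held for a moment.
- square_arm1: One of three square-ended arms in the other slots of the stand: same blade, top 160 mm above its lower end, no round head; leave it. Origin: centre of its lower end.
- square_arm2: As square_arm1.
- square_arm3: As square_arm1.
- wind_cup: Loose copper wind cup, 66 mm across the mouth, 34 mm high, lying about; leave it. Origin under its centre.
- solar_tile: White plastic solar tile 75 by 110 by 7 mm, lying flat; leave it. Origin under its centre.
- spanner: Rubber-gripped steel spanner, 170 mm long, lying flat; leave it.
- screw_jar: Glass jar with a steel cap, 52 mm across, 70 mm high; leave it. Origin under its centre.
There are look-alikes about, which are no part of the job. What is shaped like the round_arm but orange is not meant. Leave any pink or red look-alike of the hub alone.

How it is judged:
On the way, in this order (a step that is already met when the one before it is completed fails the run):
1. the round-headed arm is lifted clear of the stand (height (world z) of stem_tip above 0.095 m), for 0.1 s.
2. the arm is pushed into the hub until both latch jaws have snapped shut behind its bead (value of joint each of latch_a, latch_b below 0.0008 m and horizontal distance between stem_tip and hub_mouth below 0.005 m and z of stem_tip in the frame of hub_mouth below -0.057 m), for 0.15 s.
3. the locked arm is tugged upward: the collet is drawn up at least 0.8 mm and holds (value of joint each of latch_a, latch_b below 0.0008 m and horizontal distance between stem_tip and hub_mouth below 0.005 m and value of joint collet above 0.0008 m and z of stem_tip in the frame of hub_mouth below -0.055 m), for 0.1 s.
At the end, for the whole second after the job is handed in: the round-headed arm stands locked in the hub: its stem's end more than 57 mm below the mouth and within 5 mm of the axis, both jaws shut (under 0.8 mm), tilted less than 0.09 rad, at rest and released (all of step 2 and angle between round_arm's own z axis and vertical below 0.09 rad and linear speed of round_arm below 0.02 m/s); the robot touches nothing.
It fails at once if the hub's collet pressed down by more than 3.3 mm (20 N) (value of joint collet below -0.0033 m).
It fails at once if more than 50 N of contact in all between the arm and the hub (contact force between round_arm and hub above 50 N).
It fails at once if another arm, the cup, the tile, the spanner or the jar moved by more than 25 mm (distance of any of square_arm1, square_arm2, square_arm3, wind_cup, solar_tile, spanner, screw_jar from where it was at the start of the episode above 0.025 m).
It also fails if it takes over 64 s, if anything falls off the work surface, if the arm or the gripper's body presses on something with over 40 N, if the wrist force passes 120 N, or if a joint passes its speed limit or range.

## Working session

There is one attempt and no reset: what is moved stays moved. The work goes in short steps, Python scripts to look and compute and a tool call to move; the robot and the scene stay as the last step left them, time stands still between calls to the robot, and variables do not carry over. Pictures are saved under pics/ and viewed, about 8 in all and at most 12, crops included, and the job is handed in when it is done.

Besides the shell and the picture viewer there is one more tool, called after ">>>" as name(argument=value, ...) on one line, values as JSON. servo_tool: Moves the arm, as the interface text tells. Its arguments: {"type":"object","properties":{"series":{"type":"array","items":{"type":"object","properties":{"xyz":{"type":"array","items":{"type":"number"}},"angular":{"type":"array","items":{"type":"number"}},"gripper":{"type":"number"}}}},"newtons":{"type":"number"}},"required":["series"]}

```bash
mkdir -p pics; cat > h.py <<'E'
import numpy as np, cv2
from scipy.spatial.transform import Rotation as R
from plant import robot
def grab(n):
    d=robot.get_image(n); np.savez(f'{n}.npz',**d); return d
def load(n): return dict(np.load(f'{n}.npz'))
def K(d): return np.array([[d['fx'],0,d['cx']],[0,d['fy'],d['cy']],[0,0,1.]])
def rays(d,uv):
    uv=np.atleast_2d(np.array(uv,float)); q=(uv-[d['cx'],d['cy']])/[d['fx'],d['fy']]; s=q.copy()
    for _ in range(20): s=q/(1+d['k1']*(s**2).sum(1,keepdims=True))
    return np.c_[s[:,0],-s[:,1],-np.ones(len(s))]
def toworld(d,c):
    T=np.linalg.inv(d['world_to_cam']); return c@T[:3,:3].T+T[:3,3]
def plane(d,uv,z):
    T=np.linalg.inv(d['world_to_cam']); r=rays(d,uv)@T[:3,:3].T; o=T[:3,3]
    return o+r*((z-o[2])/r[:,2])[:,None]
def depth(d,uv):
    uv=np.atleast_2d(uv).astype(int); return toworld(d,rays(d,uv)*d['range_z'][uv[:,1],uv[:,0]][:,None])
def cloud(d):
    v,u=np.mgrid[0:420,0:560]; return depth(d,np.c_[u.ravel(),v.ravel()]).reshape(420,560,3)
def proj(d,p):
    c=np.atleast_2d(p)@d['world_to_cam'][:3,:3].T+d['world_to_cam'][:3,3]
    s=np.c_[c[:,0],-c[:,1]]/-c[:,2:]; s=s*(1+d['k1']*(s**2).sum(1,keepdims=True))
    return s*[d['fx'],d['fy']]+[d['cx'],d['cy']]
def save(n,im,f=1): cv2.imwrite(f'pics/{n}.png',cv2.resize(im[:,:,::-1],None,fx=f,fy=f,interpolation=cv2.INTER_CUBIC))
E
python3 - <<'E'
from h import *
for n in('side','top'):
    d=grab(n); save(n+'0',d['img'],1.4); T=np.linalg.inv(d['world_to_cam']); print(n,T.round(3).tolist(),d['fx'],d['k1'])
o=robot.get_obs(); print({k:np.round(v,3).tolist() for k,v in o.items()})
E
```

```text
side [[0.855, 0.318, -0.41, -0.003], [-0.518, 0.552, -0.653, -0.783], [0.019, 0.771, 0.637, 0.862], [0.0, 0.0, 0.0, 1.0]] 543.9810995161027 -0.05892675511980662
top [[-0.001, 0.994, -0.11, 0.427], [-1.0, 0.002, 0.031, 0.014], [0.031, 0.11, 0.993, 0.977], [0.0, 0.0, 0.0, 1.0]] 415.7108707783441 -0.09819069073709097
{'time_s': 0.1, 'joint_pos': [1.023, 0.218, 1.615, 0.0, 1.311, -0.112], 'qvel': [0.0, -0.001, -0.003, -0.0, 0.0, 0.001], 'tau': [-0.001, -39.808, -30.497, -0.0, 0.004, 0.0], 'position': [0.263, 0.566, 0.23], 'ee_rot': [-0.679, -3.067, 0.003], 'force': [1.103, 0.033, -0.666], 'moment': [-0.035, -0.001, -0.051], 'gripper_width': 0.085}
```

View pics/side0.png

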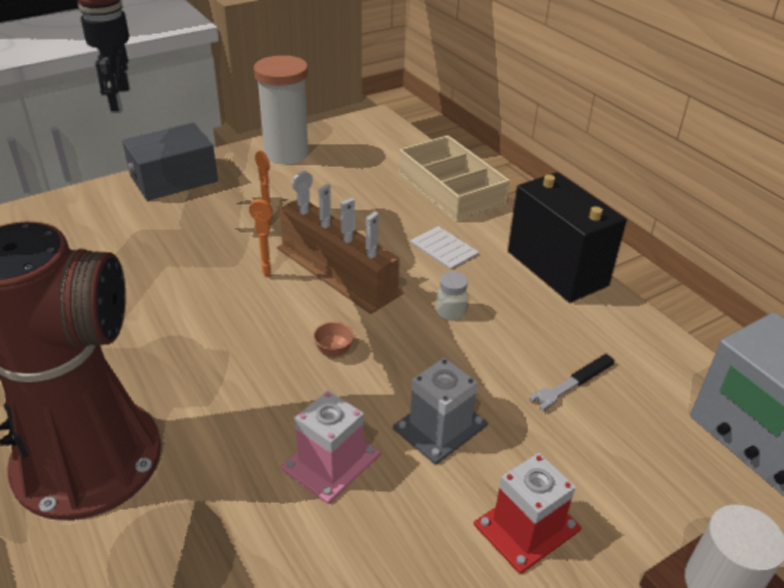

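View pics/top0.png

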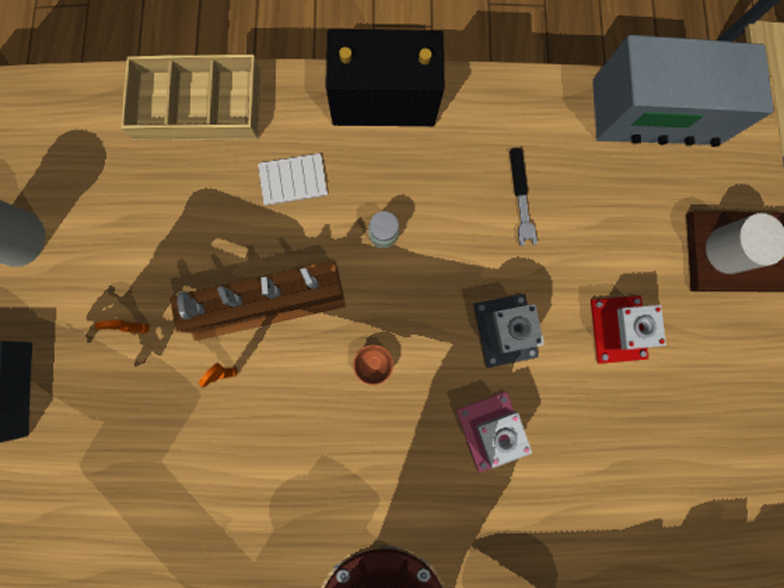

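The side view shows the round arm at (302,190) in the leftmost slot of the stand and the grey hub's mouth at (445,380). In the top view they are at (188,305) and (519,327). Two orange look-alikes stand close to the round arm.

```bash
python3 - <<'E'
from h import *
t=load('top'); s=load('side')
for d,uv,n in((t,(519/1.4,327/1.4),'top'),(s,(445/1.4,380/1.4),'side')):
    print(n,'ring',plane(d,[uv],.106).round(4))
    P=cloud(d); ok=d['range_z']>0
    # block top plane
    c=plane(d,[uv],.1)[0]; m=ok&(np.abs(P[...,2]-.1)<.004)&(np.hypot(P[...,0]-c[0],P[...,1]-c[1])<.05)
    pts=P[m]; r=cv2.minAreaRect((pts[:,:2]*1000).astype(np.float32)); print(' block',r,pts[:,2].mean())
    m=ok&(np.abs(P[...,2]-.106)<.0025)&(np.hypot(P[...,0]-c[0],P[...,1]-c[1])<.03)
    print(' ringpts',m.sum(), cv2.minEnclosingCircle((P[m][:,:2]*1000).astype(np.float32)) if m.sum() else 0)
    sat=(d['img'].max(2).astype(int)-d['img'].min(2)); 
    m=ok&(P[...,2]>.1)&(P[...,2]<.18)&(sat<40)&(np.abs(P[...,0]-.45)<.15)&(P[...,1]>.1)&(P[...,1]<.5)
    k,L,st,ce=cv2.connectedComponentsWithStats(m.astype(np.uint8))
    for i in range(1,k):
        if st[i,4]>25:
            q=P[L==i]; print(' arm',ce[i].round(0)*1.4,st[i,4],q.mean(0).round(4),q.min(0).round(3),q.max(0).round(3))
    m=ok&(sat>110)&(P[...,2]>.05)&(P[...,1]>.2)&(P[...,0]>.2)&(P[...,0]<.6)
    k,L,st,ce=cv2.connectedComponentsWithStats(m.astype(np.uint8))
    for i in range(1,k):
        if st[i,4]>25:
            q=P[L==i]; print(' orange?',ce[i].round(0)*1.4,st[i,4],q.mean(0).round(3),q.min(0).round(3),q.max(0).round(3))
E
```

```text
top ring [[ 0.4624 -0.2048  0.106 ]]
 block ((461.73052978515625, -206.542724609375), (64.38542938232422, 66.20832061767578), 10.610420227050781) 0.09957869355125655
 ringpts 96 ((463.5186767578125, -204.7501220703125), 18.966575622558594)
 arm [308.  277.2] 89 [0.5312 0.108  0.149 ] [0.52  0.102 0.101] [0.544 0.117 0.169]
 arm [268.8 287. ] 134 [0.5179 0.1666 0.1439] [0.507 0.16  0.101] [0.531 0.174 0.168]
 arm [228.2 296.8] 135 [0.5051 0.2251 0.1422] [0.493 0.22  0.102] [0.519 0.235 0.168]
 arm [187.6 305.2] 220 [0.4915 0.2836 0.1437] [0.473 0.278 0.1  ] [0.511 0.292 0.17 ]
 orange? [205.8 375.2] 75 [0.392 0.249 0.159] [0.378 0.238 0.147] [0.404 0.261 0.165]
side ring [[ 0.4615 -0.2107  0.106 ]]
 block ((463.23370361328125, -206.11061096191406), (66.79904174804688, 67.99263763427734), 11.383652687072754) 0.0999428744410093
 ringpts 103 ((464.52166748046875, -200.63853454589844), 23.43484878540039)
 arm [302.4 187.6] 262 [0.4921 0.2826 0.1402] [0.473 0.274 0.1  ] [0.515 0.293 0.17 ]
 arm [324.8 203. ] 198 [0.5056 0.2233 0.137 ] [0.494 0.215 0.1  ] [0.521 0.235 0.169]
 arm [347.2 217. ] 241 [0.5196 0.1656 0.1365] [0.507 0.158 0.1  ] [0.535 0.174 0.168]
 arm [372.4 231. ] 211 [0.5327 0.1065 0.1377] [0.521 0.1   0.101] [0.548 0.117 0.17 ]
```

```bash
python3 - <<'E'
from h import *
for n in('top','side'):
    d=load(n); P=cloud(d); ok=d['range_z']>0
    im=d['img'].astype(int); sat=im.max(2)-im.min(2)
    for lo,hi in((.1,.12),(.128,.17)):
        m=ok&(P[...,2]>lo)&(P[...,2]<hi)&(sat<40)&(np.abs(P[...,0]-.492)<.03)&(np.abs(P[...,1]-.284)<.025)
        q=P[m][:,:2]*1000
        c,e=cv2.PCACompute(q.astype(np.float32),None); ang=np.degrees(np.arctan2(e[0,1],e[0,0])); pr=(q-c)@e.T
        print(n,lo,len(q),c.round(1),'ang',ang.round(1),np.percentile(pr,[3,97],axis=0).round(1).tolist())
    hsv=cv2.cvtColor(d['img'],cv2.COLOR_RGB2HSV)
    m=ok&(hsv[...,0]<13)&(hsv[...,1]>170)&(P[...,2]>.0)&(P[...,1]>.15)&(P[...,0]>.2)
    k,L,st,ce=cv2.connectedComponentsWithStats(m.astype(np.uint8))
    for i in range(1,k):
        if st[i,4]>30:
            q=P[L==i]; print(' or',ce[i].round(0)*1.4,st[i,4],q.mean(0).round(3),q.min(0).round(3),q.max(0).round(3))
    m=(np.abs(P[...,2]-.088)<.004)&(np.abs(P[...,1]-.19)<.16)&(np.abs(P[...,0]-.51)<.1)
    print(' stand',cv2.minAreaRect((P[m][:,:2]*1000).astype(np.float32)))
# tool axes
print(R.from_rotvec(robot.get_obs()['ee_rot']).as_matrix().round(3))
E
```

```text
top 0.1 40 [[491.8 282.3]] ang 4.7 [[-11.7, -3.7], [11.3, 3.7]]
top 0.128 163 [[491.4 284. ]] ang 9.5 [[-17.2, -2.0], [18.0, 4.5]]
 or [121.8 326.2] 221 [0.463 0.394 0.107] [0.457 0.378 0.002] [0.478 0.446 0.164]
 or [218.4 373.8] 173 [0.394 0.243 0.117] [0.378 0.232 0.02 ] [0.408 0.26  0.164]
 stand ((512.2176513671875, 197.86959838867188), (55.565773010253906, 260.99932861328125), 13.01757526397705)
side 0.1 51 [[492.3 282.5]] ang 3.2 [[-8.5, -4.9], [10.8, 5.2]]
side 0.128 181 [[492.  282.7]] ang 6.7 [[-16.4, -4.4], [18.3, 5.7]]
 or [261.8 210. ] 564 [0.416 0.291 0.113] [0.38  0.227 0.01 ] [0.469 0.415 0.166]
 stand ((514.2837524414062, 197.18820190429688), (60.04308319091797, 264.0712585449219), 12.826080322265625)
[[-0.907  0.422 -0.001]
 [ 0.422  0.907 -0.002]
 [ 0.    -0.002 -1.   ]]
```

>>> servo_tool(series=[{"xyz": [-0.0327,-0.016,0],"gripper": 0.5},{"xyz": [-0.0327,-0.016,0],"gripper": 0.5},{"xyz": [-0.0327,-0.016,0],"gripper": 0.5},{"xyz": [-0.0327,-0.016,0],"gripper": 0.5},{"xyz": [-0.0327,-0.016,0],"gripper": 0.5},{"xyz": [-0.0327,-0.016,0],"gripper": 0.5},{"xyz": [-0.0327,-0.016,0],"gripper": 0.5},{"xyz": [-0.0327,-0.016,0],"gripper": 0.5}])

```text
schema error: expected keys xyz, angular, gripper
```

>>> servo_tool(series=[{"xyz": [-0.0327,-0.016,0],"gripper": 0.5},{"xyz": [-0.0327,-0.016,0],"gripper": 0.5},{"xyz": [0,0,0],"angular": [0,0,-0.114],"gripper": 0.5},{"xyz": [0,0,0],"angular": [0,0,-0.114],"gripper": 0.5},{"xyz": [0,0,0],"angular": [0,0,-0.114],"gripper": 0.5},{"xyz": [0,0,0],"angular": [0,0,-0.114],"gripper": 0.5},{"xyz": [0,0,0],"angular": [0,0,-0.114],"gripper": 0.5},{"xyz": [0,0,0],"gripper": 0.5}])

```text
schema error: expected keys xyz, angular, gripper
```

```bash
python3 - <<'E'
from h import *
d=grab('wrist'); save('w0',d['img']); o=robot.get_obs(); M=R.from_rotvec(o['ee_rot']).as_matrix()
print(o['time_s'],o['position'],M.round(3).tolist(),o['joint_pos'],o['gripper_width'],o['force'])
P=cloud(d); im=d['img'].astype(int); sat=im.max(2)-im.min(2)
m=(d['range_z']>0)&(P[...,2]>.128)&(P[...,2]<.18)&(sat<60)&(np.abs(P[...,0]-.492)<.03)&(np.abs(P[...,1]-.284)<.025)
q=P[m][:,:2]*1000
if len(q)>10:
    c,e=cv2.PCACompute(q.astype(np.float32),None); pr=(q-c)@e.T
    print(len(q),c,np.degrees(np.arctan2(e[0,1],e[0,0])),np.percentile(pr,[2,98],axis=0),P[m][:,2].max(), cv2.minAreaRect(q.astype(np.float32)))
print(proj(d,[[.492,.283,.149]]))
E
```

```text
0.15 [0.26349112 0.56603679 0.23025357] [[-0.907, 0.422, -0.001], [0.422, 0.907, -0.002], [0.0, -0.002, -1.0]] [ 1.02277096e+00  2.17576444e-01  1.61459893e+00  8.79158066e-06
  1.31131513e+00 -1.12203274e-01] 0.08535791249267143 [0.19418173 0.00075691 0.31660221]
[[134.04650369 504.5937361 ]]
```

View pics/w0.png

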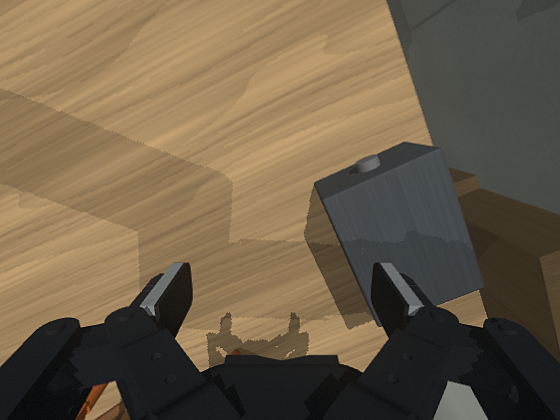

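The call was refused because "angular" was missing, so the wrist picture shows the start pose with only the dark box and a shadow. I'll resend with every key.

>>> servo_tool(series=[{"xyz": [-0.0327,-0.016,0],"angular": [0,0,0],"gripper": 0.5},{"xyz": [-0.0327,-0.016,0],"angular": [0,0,0],"gripper": 0.5},{"xyz": [-0.0327,-0.016,0],"angular": [0,0,0],"gripper": 0.5},{"xyz": [-0.0327,-0.016,0],"angular": [0,0,0],"gripper": 0.5},{"xyz": [-0.0327,-0.016,0],"angular": [0,0,0],"gripper": 0.5},{"xyz": [-0.0327,-0.016,0],"angular": [0,0,0],"gripper": 0.5},{"xyz": [-0.0327,-0.016,0],"angular": [0,0,0],"gripper": 0.5},{"xyz": [-0.0327,-0.016,0],"angular": [0,0,0],"gripper": 0.5}])

```text
time_s: 0.82
position: [0.4475, 0.3385, 0.231]
ee_rot: [-0.679, -3.067, 0.0]
force: [1.0, 0.6, 0.9]
gripper_width: 0.0425
```

>>> servo_tool(series=[{"xyz": [-0.0327,-0.016,0],"angular": [0,0,0],"gripper": 0.5},{"xyz": [-0.0327,-0.016,0],"angular": [0,0,0],"gripper": 0.5},{"xyz": [0,0,0],"angular": [0,0,-0.114],"gripper": 0.5},{"xyz": [0,0,0],"angular": [0,0,-0.114],"gripper": 0.5},{"xyz": [0,0,0],"angular": [0,0,-0.114],"gripper": 0.5},{"xyz": [0,0,0],"angular": [0,0,-0.114],"gripper": 0.5},{"xyz": [0,0,0],"angular": [0,0,-0.114],"gripper": 0.5},{"xyz": [0,0,0],"angular": [0,0,0],"gripper": 0.5}])

```text
time_s: 1.48
position: [0.4925, 0.2833, 0.2308]
ee_rot: [0.213, -3.134, 0.0]
force: [0.0, 0.2, -0.0]
gripper_width: 0.0429
```

```bash
python3 - <<'E'
from h import *
d=grab('wrist'); save('w1',d['img']); o=robot.get_obs(); M=R.from_rotvec(o['ee_rot']).as_matrix()
print(o['time_s'],o['position'],M.round(3).tolist(),o['joint_pos'],o['gripper_width'],o['force'])
P=cloud(d); im=d['img'].astype(int); sat=im.max(2)-im.min(2)
for lo,hi in((.1,.125),(.13,.16),(.155,.175)):
  m=(d['range_z']>0)&(P[...,2]>lo)&(P[...,2]<hi)&(sat<60)&(np.abs(P[...,0]-.492)<.03)&(np.abs(P[...,1]-.284)<.025)
  q=P[m][:,:2]*1000
  if len(q)>10:
    c,e=cv2.PCACompute(q.astype(np.float32),None); pr=(q-c)@e.T
    print(len(q),c,np.degrees(np.arctan2(e[0,1],e[0,0])),np.percentile(pr,[2,98],axis=0).round(1).tolist(),P[m][:,2].max(), cv2.minAreaRect(q.astype(np.float32)))
print(proj(d,[[.492,.283,.149]]))
E
```

```text
1.5333 [0.49247212 0.28336713 0.2308795 ] [[-0.991, -0.131, -0.001], [-0.131, 0.991, -0.0], [0.001, -0.0, -1.0]] [ 3.98600763e-01  9.77123173e-02  1.74965730e+00  3.33144891e-05
  1.29498321e+00 -1.30394291e+00] 0.04253534428841759 [-0.04306258  0.59789019 -0.33303694]
77 [[489.7954  285.94254]] 123.62841 [[-8.9, -9.3], [6.3, 8.7]] 0.11236118580493343 ((489.367919921875, 285.57159423828125), (17.45655059814453, 15.001489639282227), 12.579039573669434)
100 [[476.76083 283.00284]] 13.416732 [[-3.7, -3.7], [34.1, 3.8]] 0.15990429160878308 ((491.4209899902344, 287.5393981933594), (38.58189010620117, 7.817250728607178), 16.29859733581543)
529 [[489.21313 285.42523]] 10.276819 [[-14.8, -3.9], [19.2, 3.8]] 0.17050002941609868 ((492.25372314453125, 285.96282958984375), (37.35408020019531, 7.9495768547058105), 10.369609832763672)
[[281.54384491 216.65279956]]
```

View pics/w1.png

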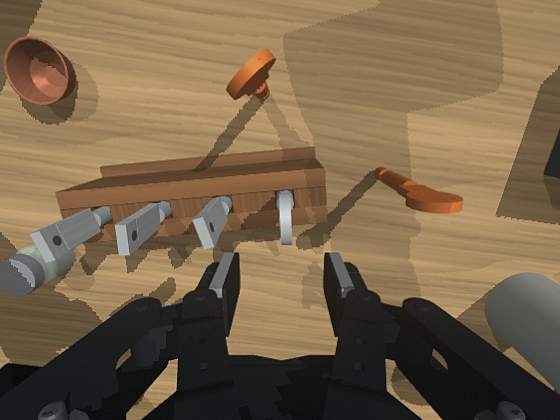

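The wrist view shows the round head edge-on at (286,215), between the fingers. Its width lies along tool x, so the jaws are already across the thickness. I'll fine-align and go down.

>>> servo_tool(series=[{"xyz": [0,0.002,0.02],"angular": [0,0,-0.044],"gripper": 0.5},{"xyz": [0,0,0.026],"angular": [0,0,0],"gripper": 0.5},{"xyz": [0,0,0.026],"angular": [0,0,0],"gripper": 0.5},{"xyz": [0,0,0.026],"angular": [0,0,0],"gripper": 0.5},{"xyz": [0,0,0.026],"angular": [0,0,0],"gripper": 0.5},{"xyz": [0,0,0],"angular": [0,0,0],"gripper": 0.5},{"xyz": [0,0,0],"angular": [0,0,0],"gripper": 0.5}])

```text
time_s: 2.12
position: [0.4907, 0.2849, 0.1056]
ee_rot: [0.277, -3.125, 0.002]
force: [0.5, -0.2, 0.4]
gripper_width: 0.0426
```

```bash
python3 - <<'E'
from h import *
d=grab('wrist'); save('w2',d['img']); o=robot.get_obs()
print(o['time_s'],o['position'],o['gripper_width'],o['force'])
P=cloud(d); im=d['img'].astype(int); sat=im.max(2)-im.min(2)
m=(d['range_z']>0)&(P[...,2]>.13)&(P[...,2]<.175)&(sat<60)&(np.abs(P[...,0]-.492)<.03)&(np.abs(P[...,1]-.284)<.015)
q=P[m][:,:2]*1000
print(len(q), cv2.minAreaRect(q.astype(np.float32)) if len(q)>5 else 0)
E
```

```text
2.1667 [0.49251086 0.28557943 0.10761601] 0.04276421675429171 [ 0.68418232 -0.3320097   0.81170334]
2164 ((481.4068603515625, 290.2396545410156), (19.93642807006836, 20.634111404418945), 10.064454078674316)
```

View pics/w2.png

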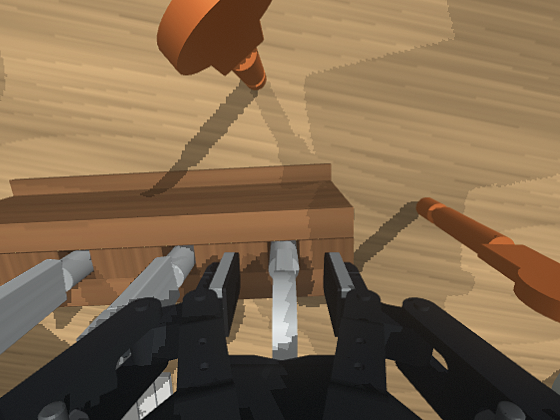

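The blade is centred between the pads at about (285,270). I'll close on it.

>>> servo_tool(series=[{"xyz": [0,0,0],"angular": [0,0,0],"gripper": 0},{"xyz": [0,0,0],"angular": [0,0,0],"gripper": 0},{"xyz": [0,0,0],"angular": [0,0,0],"gripper": 0},{"xyz": [0,0,0],"angular": [0,0,0],"gripper": 0},{"xyz": [0,0,0],"angular": [0,0,0],"gripper": 0},{"xyz": [0,0,0],"angular": [0,0,0],"gripper": 0}], newtons=55)

```text
time_s: 2.67
position: [0.494, 0.2863, 0.1095]
ee_rot: [-0.279, 3.125, 0.002]
force: [-0.2, 0.3, 5.9]
gripper_width: 0.0069
```

>>> servo_tool(series=[{"xyz": [0,0,-0.01],"angular": [0,0,0],"gripper": 0},{"xyz": [0,0,-0.02],"angular": [0,0,0],"gripper": 0},{"xyz": [0,0,-0.025],"angular": [0,0,0],"gripper": 0},{"xyz": [0,0,-0.025],"angular": [0,0,0],"gripper": 0},{"xyz": [0,0,-0.025],"angular": [0,0,0],"gripper": 0},{"xyz": [0,0,-0.025],"angular": [0,0,0],"gripper": 0},{"xyz": [0,0,0],"angular": [0,0,0],"gripper": 0},{"xyz": [0,0,0],"angular": [0,0,0],"gripper": 0}])

```text
time_s: 3.33
position: [0.4932, 0.2858, 0.2393]
ee_rot: [-0.279, 3.126, 0.001]
force: [-0.6, 0.8, -2.0]
gripper_width: 0.0072
```

```bash
python3 - <<'E'
from h import *
o=robot.get_obs(); print({k:np.round(v,4).tolist() for k,v in o.items()})
d=grab('side'); save('s1',d['img'][60:260,120:400],2.5); print(proj(d,[[.492,.286,.136],[.492,.286,.24]]))
E
```

```text
{'time_s': 3.3333, 'joint_pos': [0.4021, 0.0919, 1.7399, -0.0001, 1.3063, -1.3468], 'qvel': [-0.0012, 0.0369, 0.0595, -0.0011, -0.0006, -0.0009], 'tau': [0.0182, -36.3221, -32.255, 0.0015, -0.0219, 0.0003], 'position': [0.4932, 0.2858, 0.2393], 'ee_rot': [-0.2792, 3.1258, 0.0015], 'force': [-0.5928, 0.8166, -2.0153], 'moment': [0.0366, -0.0038, 0.0068], 'gripper_width': 0.0072}
[[215.44018688 134.61080254]
 [213.39661214  97.39663854]]
```

View pics/s1.png

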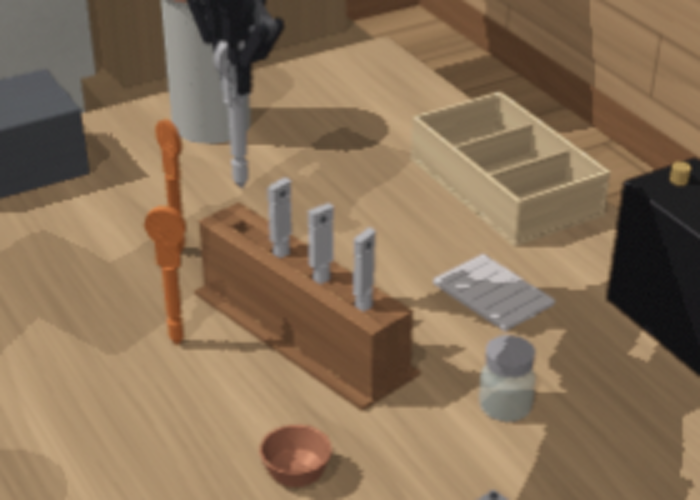

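The arm is held straight, with its tip at about (216,134) in full-image pixels. The model predicts (215,135). Now I'll lift over the other arms and carry it to the hub.

>>> servo_tool(series=[{"xyz": [0,0,-0.028],"angular": [0,0,0],"gripper": 0},{"xyz": [0,0,-0.028],"angular": [0,0,0],"gripper": 0},{"xyz": [0.0082,-0.0341,0],"angular": [0,0,0],"gripper": 0},{"xyz": [0.0082,-0.0341,0],"angular": [0,0,0],"gripper": 0},{"xyz": [0.0082,-0.0341,0],"angular": [0,0,0],"gripper": 0},{"xyz": [0.0082,-0.0341,0],"angular": [0,0,0],"gripper": 0},{"xyz": [0.0082,-0.0341,0],"angular": [0,0,0],"gripper": 0},{"xyz": [0.0082,-0.0341,0],"angular": [0,0,0],"gripper": 0}])

```text
time_s: 4.05
position: [0.4782, 0.0739, 0.2904]
ee_rot: [0.28, -3.124, -0.0]
force: [-0.4, -0.6, -1.4]
gripper_width: 0.0074
```

>>> servo_tool(series=[{"xyz": [0.0082,-0.0341,0],"angular": [0,0,0],"gripper": 0},{"xyz": [0.0082,-0.0341,0],"angular": [0,0,0],"gripper": 0},{"xyz": [0.0082,-0.0341,0],"angular": [0,0,0],"gripper": 0},{"xyz": [0.0082,-0.0341,0],"angular": [0,0,0],"gripper": 0},{"xyz": [0.0082,-0.0341,0],"angular": [0,0,0],"gripper": 0},{"xyz": [0.0082,-0.0341,0],"angular": [0,0,0],"gripper": 0},{"xyz": [0.0082,-0.0341,0],"angular": [0,0,0],"gripper": 0},{"xyz": [0.0082,-0.0341,0],"angular": [0,0,0],"gripper": 0}])

```text
time_s: 4.72
position: [0.4622, -0.2056, 0.2903]
ee_rot: [0.279, -3.125, -0.005]
force: [-0.1, 0.4, -1.1]
gripper_width: 0.0071
```

>>> servo_tool(series=[{"xyz": [0,0,0.025],"angular": [0,0,0],"gripper": 0},{"xyz": [0,0,0.025],"angular": [0,0,0],"gripper": 0},{"xyz": [0,0,0],"angular": [0,0,0],"gripper": 0},{"xyz": [0,0,0],"angular": [0,0,0],"gripper": 0},{"xyz": [0,0,0],"angular": [0,0,0],"gripper": 0}])

```text
time_s: 5.13
position: [0.4638, -0.2042, 0.2428]
ee_rot: [0.28, -3.128, -0.002]
force: [0.3, -0.4, -0.9]
gripper_width: 0.0074
```

```bash
python3 - <<'E'
from h import *
pp=[]
for i in range(6):
    d=grab('side'); o=robot.get_obs(); pp.append(o['position'])
print(np.mean(pp,0),np.std(pp,0),R.from_rotvec(o['ee_rot']).as_matrix().round(3).tolist(),o['joint_pos'].round(3) if hasattr(o['joint_pos'],'round') else o['joint_pos'],o['gripper_width'],o['force'])
w=grab('wrist')
save('s2',d['img'][200:340,250:400],4)
save('w3',w['img'])
tip=np.mean(pp,0)-[0,0,.101]
for n,x in(('side',d),('wrist',w)): print(n,proj(x,[tip,[.463,-.2055,.1],[.463,-.2055,.106]]).round(1).tolist())
E
```

```text
[ 0.46486647 -0.20469062  0.24466341] [1.77757695e-04 9.20094363e-05 3.21323412e-04] [[-0.984, -0.178, 0.002], [-0.178, 0.984, -0.001], [-0.002, -0.002, -1.0]] [-0.553 -0.049  1.873 -0.     1.315 -2.303] 0.007352776936856264 [-0.53821473 -0.89457429 -0.79715653]
side [[319.0, 254.9], [316.8, 271.6], [317.0, 269.5]]
wrist [[282.0, 210.1], [281.5, 195.3], [281.5, 196.8]]
```

View pics/s2.png

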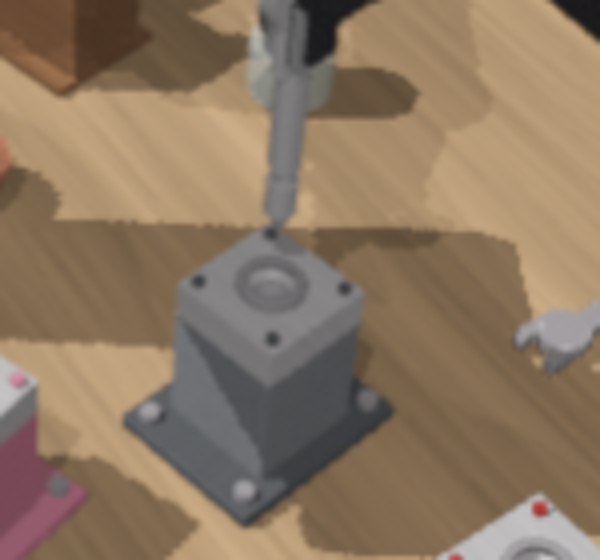

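View pics/w3.png

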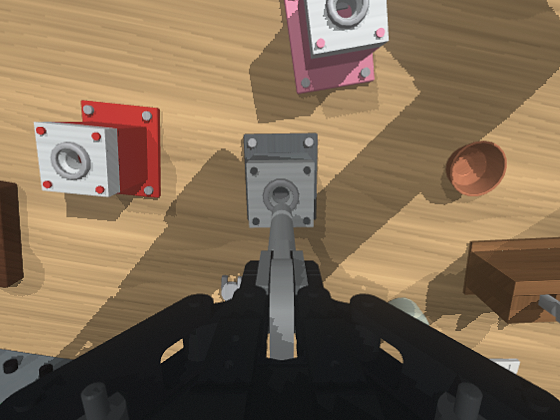

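The side view puts the ring at about (317.7,270.7) and the tip at about (319.3,255.5), so the tip is where the model says. The wrist view shows the ring at about (281,194), just ahead of the tip. I'll go closer and take one combined close-up.

>>> servo_tool(series=[{"xyz": [0.0027,-0.001,0.01],"angular": [0,0,0],"gripper": 0},{"xyz": [0,0,0.01],"angular": [0,0,0],"gripper": 0},{"xyz": [0,0,0.008],"angular": [0,0,0],"gripper": 0},{"xyz": [0,0,0],"angular": [0,0,0],"gripper": 0},{"xyz": [0,0,0],"angular": [0,0,0],"gripper": 0},{"xyz": [0,0,0],"angular": [0,0,0],"gripper": 0}])

```text
time_s: 5.98
position: [0.4615, -0.2061, 0.215]
ee_rot: [0.279, -3.129, -0.001]
force: [-0.1, -0.9, -1.4]
gripper_width: 0.0076
```

```bash
python3 - <<'E'
from h import *
pp=[];ff=[]
D={}
for n in('side','wrist','top'):
    D[n]=grab(n); o=robot.get_obs(); pp.append(o['position']); ff.append(o['force'])
p=np.mean(pp,0); print(p,np.mean(ff,0))
tip=p-[0,0,.101]; tiles=[]
for n,h,f in(('side',25,8),('wrist',33,6),('top',25,8)):
    d=D[n]; c=proj(d,[[.4622,-.2063,.106]])[0]; u0,v0=(c-h).astype(int)
    t=cv2.resize(d['img'][v0:v0+2*h,u0:u0+2*h],(396,396),interpolation=cv2.INTER_CUBIC); tiles.append(t)
    k=396/(2*h); q=(proj(d,[tip,[.4622,-.2063,.106],[.4622,-.2063,.1]])-[u0,v0]+.5)*k
    print(n,(u0,v0),k,'tip,ring,mouth in tile',q.round(0).tolist())
    # image jacobian at ring: px of tile per mm x,y
    J=(proj(d,np.array([[.4632,-.2063,.106],[.4622,-.2053,.106]]))-c)*k; print('  d/dx,d/dy per mm',J.round(1).tolist())
blank=np.zeros_like(tiles[0])
out=np.vstack([np.hstack(tiles[:2]),np.hstack([tiles[2],blank])]); out=cv2.resize(out,(792,792))[:, :]
save('c1',np.hstack(tiles)[:, :],800/1188)
save('c1b',np.vstack([np.hstack(tiles[:2])]),1)
E
```

```text
[ 0.46190582 -0.20634164  0.21566419] [ 0.11221878  0.45221141 -0.85940497]
side (np.int64(291), np.int64(244)) 7.92 tip,ring,mouth in tile [[210.0, 184.0], [209.0, 209.0], [207.0, 226.0]]
  d/dx,d/dy per mm [[3.4, -1.5], [-2.3, -2.6]]
wrist (np.int64(248), np.int64(174)) 6.0 tip,ring,mouth in tile [[205.0, 221.0], [205.0, 206.0], [205.0, 195.0]]
  d/dx,d/dy per mm [[-1.2, 6.6], [6.9, 1.2]]
top (np.int64(346), np.int64(208)) 7.92 tip,ring,mouth in tile [[214.0, 207.0], [205.0, 207.0], [200.0, 208.0]]
  d/dx,d/dy per mm [[-0.1, -3.7], [-3.7, 0.0]]
```

View pics/c1b.png

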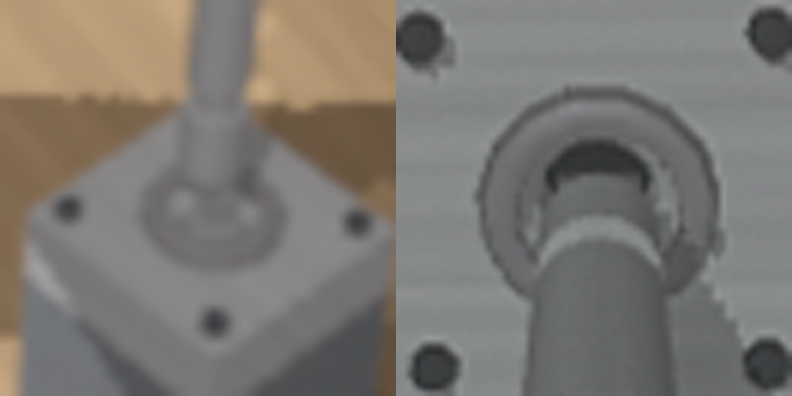

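```bash
python3 - <<'E'
from h import *
d=load('side'); g=d['img'].astype(float)
p=np.array([.4619,-.2063,.2157]); tip=p-[0,0,.101]
# stem: depth-based segmentation; ring likewise
P=cloud(d); ok=d['range_z']>0
m=ok&(P[...,2]>.13)&(P[...,2]<.21)&(np.hypot(P[...,0]-.462,P[...,1]+.206)<.03)
for v in range(222,262,4):
    u=np.where(m[v])[0]
    if len(u): 
        z=P[v,u,2].mean(); a=proj(d,[[.4619,-.2063,z]])[0]
        # axis pred at this row
        zz=np.linspace(.11,.23,121); A=proj(d,np.c_[np.full(121,.4619),np.full(121,-.2063),zz]); ua=np.interp(-v,-A[:,1],A[:,0])
        row=g[v,300:340].sum(1)/3
        print(v,u.min(),u.max(),(u.min()+u.max())/2,'pred',ua.round(2),round(z,3))
        if v in(238,250): print(row.astype(int).tolist())
for v in (268,270,272): print(v,(g[v,300:336].sum(1)/3).astype(int).tolist())
m=ok&(P[...,2]>.1035)&(P[...,2]<.108)&(np.hypot(P[...,0]-.4622,P[...,1]+.2063)<.024)
vs,us=np.where(m); print(len(us),us.min(),us.max(),vs.min(),vs.max(),'pred ring',proj(d,[[.4622,-.2063,.106]]))
E
```

```text
234 316 324 320.0 pred 320.35 0.205
238 315 323 319.0 pred 319.95 0.196
[153, 154, 154, 156, 158, 161, 163, 164, 164, 165, 166, 167, 170, 171, 163, 142, 120, 119, 124, 126, 125, 121, 116, 113, 129, 141, 138, 135, 136, 136, 135, 137, 139, 138, 138, 138, 137, 138, 139, 141]
242 315 323 319.0 pred 319.55 0.185
246 315 322 318.5 pred 319.15 0.176
250 314 322 318.0 pred 318.75 0.165
[150, 149, 150, 152, 154, 155, 155, 153, 152, 152, 151, 151, 152, 150, 137, 120, 121, 126, 126, 124, 120, 115, 115, 135, 149, 151, 151, 151, 149, 147, 144, 140, 139, 141, 143, 142, 139, 137, 137, 137]
254 314 321 317.5 pred 318.35 0.155
258 313 321 317.0 pred 317.94 0.142
268 [116, 127, 132, 132, 133, 134, 135, 135, 128, 114, 108, 107, 112, 125, 127, 116, 108, 105, 108, 112, 108, 100, 94, 98, 106, 111, 124, 134, 135, 135, 134, 134, 133, 132, 123, 109]
270 [74, 111, 132, 133, 133, 132, 133, 132, 122, 110, 109, 108, 119, 128, 127, 120, 113, 110, 109, 110, 112, 125, 131, 122, 111, 107, 109, 123, 134, 136, 135, 135, 134, 133, 124, 106]
272 [123, 133, 135, 135, 134, 134, 133, 131, 124, 110, 107, 110, 110, 109, 112, 118, 118, 116, 115, 117, 117, 116, 119, 116, 109, 106, 110, 126, 136, 137, 136, 136, 136, 134, 106, 73]
80 309 326 265 277 pred ring [[316.86948104 269.86436338]]
```

>>> servo_tool(series=[{"xyz": [-0.0016,-0.0006,0],"angular": [0,0,0],"gripper": 0},{"xyz": [0,0,0],"angular": [0,0,0],"gripper": 0},{"xyz": [0,0,0.004],"angular": [0,0,0],"gripper": 0},{"xyz": [0,0,0.004],"angular": [0,0,0],"gripper": 0},{"xyz": [0,0,0.004],"angular": [0,0,0],"gripper": 0},{"xyz": [0,0,0.004],"angular": [0,0,0],"gripper": 0},{"xyz": [0,0,0.002],"angular": [0,0,0],"gripper": 0},{"xyz": [0,0,0],"angular": [0,0,0],"gripper": 0}])

```text
time_s: 6.8
position: [0.4627, -0.2061, 0.1962]
ee_rot: [0.279, -3.128, -0.002]
force: [-0.0, -0.4, -0.6]
gripper_width: 0.0073
```

>>> servo_tool(series=[{"xyz": [0,0,0.002],"angular": [0,0,0],"gripper": 0},{"xyz": [0,0,0.002],"angular": [0,0,0],"gripper": 0},{"xyz": [0,0,0.002],"angular": [0,0,0],"gripper": 0},{"xyz": [0,0,0],"angular": [0,0,0],"gripper": 0}])

```text
time_s: 7.13
position: [0.4631, -0.2063, 0.1909]
ee_rot: [0.279, -3.129, -0.001]
force: [-0.2, -0.3, -0.6]
gripper_width: 0.0073
```

```bash
cat > st.py <<'E'
from h import *
pp=[];ff=[];mm=[]
for i in range(4):
    d=robot.get_image('wrist'); o=robot.get_obs(); pp.append(o['position']); ff.append(o['force']); mm.append(o['moment'])
print(o['time_s'],'p',np.mean(pp,0).round(4),'F',np.mean(ff,0).round(2),np.std(ff,0).round(2),'M',np.mean(mm,0).round(3),'w',o['gripper_width'])
E
python3 st.py
```

```text
7.3333 p [ 0.4633 -0.2064  0.1913] F [-0.57  0.   -0.82] [0.16 0.52 0.58] M [-0.007 -0.011 -0.012] w 0.007248290923553738
```

>>> servo_tool(series=[{"xyz": [0,0,0.0015],"angular": [0,0,0],"gripper": 0},{"xyz": [0,0,0.0015],"angular": [0,0,0],"gripper": 0},{"xyz": [0,0,0.0015],"angular": [0,0,0],"gripper": 0},{"xyz": [0,0,0.0015],"angular": [0,0,0],"gripper": 0},{"xyz": [0,0,0],"angular": [0,0,0],"gripper": 0}])

```text
time_s: 7.75
position: [0.4632, -0.2063, 0.1848]
ee_rot: [0.28, -3.129, -0.001]
force: [0.4, -0.4, -1.4]
gripper_width: 0.0071
```

```bash
python3 st.py
```

```text
7.95 p [ 0.4632 -0.2064  0.1852] F [ 0.04  0.37 -1.34] [0.61 0.21 0.18] M [-0.004 -0.015  0.009] w 0.007031825698989425
```

>>> servo_tool(series=[{"xyz": [0,0,0.0015],"angular": [0,0,0],"gripper": 0},{"xyz": [0,0,0.0015],"angular": [0,0,0],"gripper": 0},{"xyz": [0,0,0.0015],"angular": [0,0,0],"gripper": 0},{"xyz": [0,0,0.0015],"angular": [0,0,0],"gripper": 0},{"xyz": [0,0,0.0015],"angular": [0,0,0],"gripper": 0},{"xyz": [0,0,0.0015],"angular": [0,0,0],"gripper": 0},{"xyz": [0,0,0.0015],"angular": [0,0,0],"gripper": 0},{"xyz": [0,0,0],"angular": [0,0,0],"gripper": 0}])

```text
time_s: 8.62
position: [0.4632, -0.2064, 0.1744]
ee_rot: [0.28, -3.129, -0.0]
force: [-0.2, 0.3, -1.2]
gripper_width: 0.0074
```

```bash
python3 st.py
```

```text
8.8167 p [ 0.4633 -0.2064  0.1747] F [ 0.02 -0.12 -1.21] [0.4  0.14 0.62] M [-0.006 -0.037  0.004] w 0.007440312464789604
```

>>> servo_tool(series=[{"xyz": [0,0,0.0015],"angular": [0,0,0],"gripper": 0},{"xyz": [0,0,0.0015],"angular": [0,0,0],"gripper": 0},{"xyz": [0,0,0.0015],"angular": [0,0,0],"gripper": 0},{"xyz": [0,0,0.0015],"angular": [0,0,0],"gripper": 0},{"xyz": [0,0,0],"angular": [0,0,0],"gripper": 0}])

```text
time_s: 9.23
position: [0.4632, -0.2063, 0.1684]
ee_rot: [0.279, -3.129, -0.001]
force: [0.1, 0.1, -0.9]
gripper_width: 0.0072
```

>>> servo_tool(series=[{"xyz": [0,0,0.0015],"angular": [0,0,0],"gripper": 0},{"xyz": [0,0,0.0015],"angular": [0,0,0],"gripper": 0},{"xyz": [0,0,0.0015],"angular": [0,0,0],"gripper": 0},{"xyz": [0,0,0],"angular": [0,0,0],"gripper": 0}])

```text
time_s: 9.57
position: [0.4638, -0.2066, 0.1647]
ee_rot: [-0.279, 3.128, -0.001]
force: [0.5, -0.2, 1.7]
gripper_width: 0.0075
```

>>> servo_tool(series=[{"xyz": [0,0,0.0015],"angular": [0,0,0],"gripper": 0},{"xyz": [0,0,0.0015],"angular": [0,0,0],"gripper": 0},{"xyz": [0,0,0.0015],"angular": [0,0,0],"gripper": 0},{"xyz": [0,0,0],"angular": [0,0,0],"gripper": 0}])

```text
time_s: 9.9
position: [0.4639, -0.2069, 0.1606]
ee_rot: [-0.279, 3.128, -0.002]
force: [0.7, 0.4, 4.5]
gripper_width: 0.0072
```

```bash
python3 st.py
```

```text
10.1 p [ 0.4639 -0.2068  0.1606] F [-0.    0.02  5.03] [0.69 0.56 0.56] M [ 0.067 -0.031  0.006] w 0.007417553006019974
```

>>> servo_tool(series=[{"xyz": [0,0,0.001],"angular": [0,0,0],"gripper": 0},{"xyz": [0,0,0.001],"angular": [0,0,0],"gripper": 0},{"xyz": [0,0,0.001],"angular": [0,0,0],"gripper": 0},{"xyz": [0,0,0],"angular": [0,0,0],"gripper": 0}])

```text
time_s: 10.43
position: [0.4633, -0.2066, 0.1564]
ee_rot: [-0.279, 3.129, -0.001]
force: [0.8, -0.2, 2.0]
gripper_width: 0.0075
```

>>> servo_tool(series=[{"xyz": [0,0,0.001],"angular": [0,0,0],"gripper": 0},{"xyz": [0,0,0.001],"angular": [0,0,0],"gripper": 0},{"xyz": [0,0,0.001],"angular": [0,0,0],"gripper": 0},{"xyz": [0,0,0],"angular": [0,0,0],"gripper": 0}])

```text
time_s: 10.77
position: [0.4632, -0.2064, 0.1535]
ee_rot: [0.279, -3.129, -0.0]
force: [0.3, 0.2, 0.7]
gripper_width: 0.0073
```

>>> servo_tool(series=[{"xyz": [0,0,0.001],"angular": [0,0,0],"gripper": 0},{"xyz": [0,0,0.001],"angular": [0,0,0],"gripper": 0},{"xyz": [0,0,0.001],"angular": [0,0,0],"gripper": 0},{"xyz": [0,0,0],"angular": [0,0,0],"gripper": 0}])

```text
time_s: 11.1
position: [0.4632, -0.2064, 0.1505]
ee_rot: [0.28, -3.129, -0.0]
force: [1.4, -0.0, 1.7]
gripper_width: 0.0073
```

```bash
python3 st.py
```

```text
11.3 p [ 0.4632 -0.2064  0.1506] F [0.7  0.21 0.6 ] [0.31 0.5  0.6 ] M [-0.02  -0.233 -0.011] w 0.0071517096434236945
```

>>> servo_tool(series=[{"xyz": [0,0,0.001],"angular": [0,0,0],"gripper": 0},{"xyz": [0,0,0.001],"angular": [0,0,0],"gripper": 0},{"xyz": [0,0,0.001],"angular": [0,0,0],"gripper": 0},{"xyz": [0,0,0.001],"angular": [0,0,0],"gripper": 0},{"xyz": [0,0,0],"angular": [0,0,0],"gripper": 0}])

```text
time_s: 11.72
position: [0.4632, -0.2064, 0.1466]
ee_rot: [0.28, -3.129, -0.0]
force: [0.8, 0.0, 1.6]
gripper_width: 0.0076
```

>>> servo_tool(series=[{"xyz": [0,0,0.001],"angular": [0,0,0],"gripper": 0},{"xyz": [0,0,0.001],"angular": [0,0,0],"gripper": 0},{"xyz": [0,0,0.001],"angular": [0,0,0],"gripper": 0},{"xyz": [0,0,0.001],"angular": [0,0,0],"gripper": 0},{"xyz": [0,0,0],"angular": [0,0,0],"gripper": 0}])

```text
time_s: 12.13
position: [0.4632, -0.2064, 0.1425]
ee_rot: [0.28, -3.129, -0.0]
force: [1.7, 0.5, 1.7]
gripper_width: 0.0073
```

>>> servo_tool(series=[{"xyz": [0,0,0.001],"angular": [0,0,0],"gripper": 0},{"xyz": [0,0,0.001],"angular": [0,0,0],"gripper": 0},{"xyz": [0,0,0],"angular": [0,0,0],"gripper": 0}])

```text
time_s: 12.38
position: [0.4633, -0.2064, 0.1406]
ee_rot: [0.28, -3.129, 0.0]
force: [0.7, -0.4, 1.1]
gripper_width: 0.0072
```

```bash
python3 st.py
```

```text
12.5833 p [ 0.4632 -0.2064  0.1406] F [1.16 0.05 1.31] [0.45 0.49 0.33] M [-0.041 -0.236  0.027] w 0.007203749211967247
```

>>> servo_tool(series=[{"xyz": [0,0,0.0005],"angular": [0,0,0],"gripper": 0},{"xyz": [0,0,0.0005],"angular": [0,0,0],"gripper": 0},{"xyz": [0,0,0.0005],"angular": [0,0,0],"gripper": 0},{"xyz": [0,0,0.0005],"angular": [0,0,0],"gripper": 0},{"xyz": [0,0,0],"angular": [0,0,0],"gripper": 0}])

```text
time_s: 13.0
position: [0.4633, -0.2065, 0.1387]
ee_rot: [0.28, -3.129, -0.0]
force: [1.2, 0.1, 2.2]
gripper_width: 0.0073
```

>>> servo_tool(series=[{"xyz": [0,0,0.0005],"angular": [0,0,0],"gripper": 0},{"xyz": [0,0,0.0005],"angular": [0,0,0],"gripper": 0},{"xyz": [0,0,0],"angular": [0,0,0],"gripper": 0}])

```text
time_s: 13.25
position: [0.4633, -0.2064, 0.1377]
ee_rot: [0.28, -3.129, -0.0]
force: [1.0, -0.2, 1.1]
gripper_width: 0.0074
```

>>> servo_tool(series=[{"xyz": [0,0,0.0005],"angular": [0,0,0],"gripper": 0},{"xyz": [0,0,0.0005],"angular": [0,0,0],"gripper": 0},{"xyz": [0,0,0],"angular": [0,0,0],"gripper": 0}])

```text
time_s: 13.5
position: [0.4632, -0.2063, 0.1363]
ee_rot: [0.279, -3.129, -0.0]
force: [1.4, -0.2, -0.7]
gripper_width: 0.0072
```

```bash
python3 st.py
```

```text
13.7 p [ 0.4632 -0.2063  0.1364] F [ 1.8  -0.01 -0.91] [0.35 0.48 0.6 ] M [-0.009 -0.381  0.013] w 0.0070447726762471055
```

The push dropped to its free level at a depth of about 65 mm, so the jaws appear to have snapped shut. I'll nudge a little deeper for margin, then tug.

>>> servo_tool(series=[{"xyz": [0,0,0.0005],"angular": [0,0,0],"gripper": 0},{"xyz": [0,0,0.0005],"angular": [0,0,0],"gripper": 0},{"xyz": [0,0,0],"angular": [0,0,0],"gripper": 0},{"xyz": [0,0,0],"angular": [0,0,0],"gripper": 0}])

```text
time_s: 14.03
position: [0.4632, -0.2063, 0.1357]
ee_rot: [0.279, -3.129, -0.0]
force: [2.0, -0.2, -0.6]
gripper_width: 0.0076
```

```bash
python3 st.py
```

```text
14.2333 p [ 0.4632 -0.2064  0.1357] F [ 1.39  0.26 -0.7 ] [0.34 0.34 0.12] M [ 0.075 -0.346 -0.004] w 0.007303343140694927
```

>>> servo_tool(series=[{"xyz": [0,0,-0.0005],"angular": [0,0,0],"gripper": 0},{"xyz": [0,0,-0.0005],"angular": [0,0,0],"gripper": 0},{"xyz": [0,0,-0.0005],"angular": [0,0,0],"gripper": 0},{"xyz": [0,0,0],"angular": [0,0,0],"gripper": 0}])

```text
time_s: 14.57
position: [0.4631, -0.2063, 0.1371]
ee_rot: [0.28, -3.129, -0.001]
force: [1.0, -0.1, -2.1]
gripper_width: 0.0073
```

>>> servo_tool(series=[{"xyz": [0,0,-0.0005],"angular": [0,0,0],"gripper": 0},{"xyz": [0,0,-0.0005],"angular": [0,0,0],"gripper": 0},{"xyz": [0,0,0],"angular": [0,0,0],"gripper": 0}])

```text
time_s: 14.82
position: [0.4631, -0.2063, 0.1378]
ee_rot: [0.28, -3.129, -0.001]
force: [1.2, 0.8, -4.3]
gripper_width: 0.0071
```

```bash
python3 st.py
```

```text
15.0167 p [ 0.4631 -0.2063  0.1378] F [ 2.66 -0.41 -5.34] [0.2  0.47 0.66] M [ 0.019 -0.586 -0.015] w 0.0075660726354217145
```

>>> servo_tool(series=[{"xyz": [0,0,-0.0005],"angular": [0,0,0],"gripper": 0},{"xyz": [0,0,-0.0005],"angular": [0,0,0],"gripper": 0},{"xyz": [0,0,0],"angular": [0,0,0],"gripper": 0}])

```text
time_s: 15.27
position: [0.463, -0.2062, 0.1386]
ee_rot: [0.279, -3.129, -0.001]
force: [3.5, -0.4, -9.9]
gripper_width: 0.0076
```

```bash
python3 st.py
```

```text
15.4667 p [ 0.463  -0.2062  0.1386] F [  3.16  -0.41 -10.2 ] [0.63 0.59 0.53] M [-0.096 -0.833  0.008] w 0.007659070106510986
```

The tug holds at about 9 N net. I'll add a touch more and hold, then relax back down to neutral.

>>> servo_tool(series=[{"xyz": [0,0,-0.0004],"angular": [0,0,0],"gripper": 0},{"xyz": [0,0,0],"angular": [0,0,0],"gripper": 0},{"xyz": [0,0,0],"angular": [0,0,0],"gripper": 0},{"xyz": [0,0,0],"angular": [0,0,0],"gripper": 0}])

```text
time_s: 15.8
position: [0.4629, -0.2062, 0.1391]
ee_rot: [0.279, -3.128, -0.001]
force: [4.0, -0.7, -13.9]
gripper_width: 0.0076
```

```bash
python3 st.py
```

```text
16.0 p [ 0.4629 -0.2062  0.1392] F [  3.61  -0.03 -13.63] [0.42 0.64 0.4 ] M [-0.065 -0.9   -0.017] w 0.007294264059397786
```

>>> servo_tool(series=[{"xyz": [0,0,0.0006],"angular": [0,0,0],"gripper": 0},{"xyz": [0,0,0.0006],"angular": [0,0,0],"gripper": 0},{"xyz": [0,0,0.0006],"angular": [0,0,0],"gripper": 0},{"xyz": [0,0,0.0006],"angular": [0,0,0],"gripper": 0},{"xyz": [0,0,0.0006],"angular": [0,0,0],"gripper": 0},{"xyz": [0,0,0],"angular": [0,0,0],"gripper": 0}])

```text
time_s: 16.5
position: [0.4634, -0.2065, 0.1376]
ee_rot: [0.28, -3.129, 0.0]
force: [-0.1, 1.4, -4.7]
gripper_width: 0.0072
```

```bash
python3 st.py
```

```text
16.7 p [ 0.4634 -0.2065  0.1375] F [ 0.03  1.82 -3.47] [0.43 0.46 0.94] M [ 0.465 -0.056 -0.007] w 0.007301973431037394
```

>>> servo_tool(series=[{"xyz": [0,0,0.0005],"angular": [0,0,0],"gripper": 0},{"xyz": [0,0,0],"angular": [0,0,0],"gripper": 0},{"xyz": [0,0,0],"angular": [0,0,0],"gripper": 0}])

```text
time_s: 16.95
position: [0.4638, -0.2069, 0.137]
ee_rot: [-0.28, 3.128, -0.002]
force: [0.9, 1.5, 0.1]
gripper_width: 0.0074
```

```bash
python3 st.py
```

```text
17.15 p [ 0.4638 -0.2069  0.1369] F [ 0.43  0.94 -0.54] [0.33 0.32 0.4 ] M [ 0.235 -0.044  0.029] w 0.007358306257399289
```

Forces are back to neutral. I'll release and back away straight up.

>>> servo_tool(series=[{"xyz": [0,0,0],"angular": [0,0,0],"gripper": 0.5},{"xyz": [0,0,0],"angular": [0,0,0],"gripper": 0.5},{"xyz": [0,0,0],"angular": [0,0,0],"gripper": 0.5},{"xyz": [0,0,0],"angular": [0,0,0],"gripper": 0.5},{"xyz": [0,0,0],"angular": [0,0,0],"gripper": 0.5},{"xyz": [0,0,-0.005],"angular": [0,0,0],"gripper": 0.5},{"xyz": [0,0,-0.01],"angular": [0,0,0],"gripper": 0.5},{"xyz": [0,0,-0.02],"angular": [0,0,0],"gripper": 0.5}])

```text
time_s: 17.82
position: [0.4616, -0.2055, 0.1698]
ee_rot: [0.279, -3.125, -0.005]
force: [0.0, 0.7, 0.1]
gripper_width: 0.0425
```

>>> servo_tool(series=[{"xyz": [0,0,-0.025],"angular": [0,0,0],"gripper": 0.5},{"xyz": [0,0,-0.025],"angular": [0,0,0],"gripper": 0.5},{"xyz": [0,0,-0.025],"angular": [0,0,0],"gripper": 0.5},{"xyz": [0,0,-0.025],"angular": [0,0,0],"gripper": 0.5},{"xyz": [0,0,0],"angular": [0,0,0],"gripper": 0.5},{"xyz": [0,0,0],"angular": [0,0,0],"gripper": 0.5}])

```text
time_s: 18.32
position: [0.4646, -0.2073, 0.2744]
ee_rot: [-0.279, 3.124, -0.006]
force: [0.0, -0.6, -0.4]
gripper_width: 0.0425
```

```bash
python3 st.py; python3 - <<'E'
from h import *
d=grab('side'); save('s9',d['img'],1.4); P=cloud(d)
m=(d['range_z']>0)&(P[...,2]>.12)&(np.hypot(P[...,0]-.463,P[...,1]+.206)<.03)&(P[...,2]<.22)
q=P[m]; print(len(q),q[:,2].max(),q.mean(0)); 
for lo in(.12,.15,.17):
    k=(q[:,2]>lo)&(q[:,2]<lo+.02); print(lo,q[k].mean(0).round(4))
E
```

```text
18.5167 p [ 0.4628 -0.2062  0.2707] F [-0.08 -0.08  0.13] [0.17 0.45 0.45] M [-0.027 -0.008  0.007] w 0.042709424279211906
401 0.19680009452016967 [ 0.45988853 -0.20987636  0.16428265]
0.12 [ 0.4601 -0.211   0.1308]
0.15 [ 0.4614 -0.2102  0.1609]
0.17 [ 0.4585 -0.2099  0.1801]
```

View pics/s9.png

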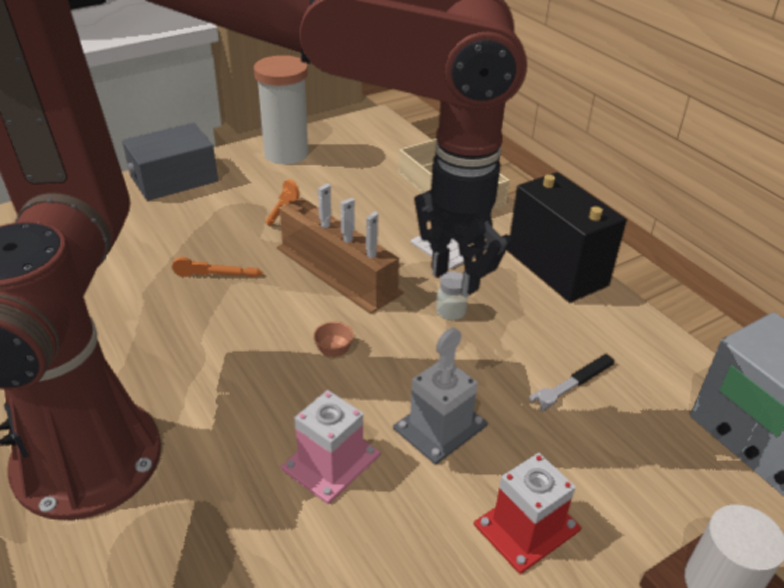

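The round arm stands upright in the grey hub at about (448,350), with its top at z = 0.197 m, so the tip is about 66 mm deep. The gripper is clear. The orange look-alikes have toppled, to (215,268) and (285,200). The listed objects look unmoved. Handing in.

```bash
python3 -c "
from plant import robot
print(robot.close_job())"
```

```text
the job is handed in; nothing more can be done
None
```

The round-headed arm is standing in the grey hub, and everything I could measure says it is locked. The job was handed in at about 18.5 s; it reports no verdict, and the latch and collet joints can't be read directly.

- **Insertion:** the push peaked at about 6 N as the jaws spread, then fell back to zero at about 65 mm depth, where I expected the snap. I went 1 mm deeper and did not load the seat.
- **Tug test:** the pull rose to about 12.5 N net and held. That should lift the collet about 2 mm, the upper end of the range you gave.
- **Release:** I relaxed to zero force, opened the gripper and backed straight up. In the last side view the arm looks upright, with its top at z = 0.197 m, which puts the tip about 66 mm below the mouth.

**What disagreed:**
- **Orange look-alikes:** both fell over during the run; one now lies on the table and one leans at the stand. They were still up just after the lift. I saw no contact with the robot, but I can't rule it out. The square arms, cup, tile, spanner and jar look unmoved in that view, which I did not measure.
- **Blade direction:** it sat across the stand's length, not along it as described, so I gripped to what the cameras showed.
- **After the tug:** the tool came down less than the 3 mm I commanded. It may have slipped about 1 mm in the grip or simply lagged, and one more small step brought the force to zero.

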